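# Turn the upside-down tea-light holder over onto the varnishing board

### The arm

A 7-joint arm with a two-finger parallel gripper is mounted at the origin on the work surface. World frame = base frame: x ahead of the robot, y to its left, z up, the work surface at z = 0. Lengths are in m, angles in rad, forces in N, time in s.
With the tool pointing down it reaches from about 0.35 to 0.775 m from the base axis. Payload 3.1 kg.
Tool frame: the origin (TCP) lies on the mounting face of the last link; the fingertips stand 173 mm ahead of it and the grasp point (between the pads) lies 155 mm ahead of it (env.tip_reach is the z of the fingertips in the tool frame, in m); z points along the fingers, x is the direction in which the jaws open and shut, and the axes are right-handed (so a half turn about z gives the same grasp; the last joint's range is limited). The gripper opens to 85 mm and grips with 20 to 120 N. Pads are 22 mm wide; open, the fingers measure 114 mm over their backs; the gripper's body (76 mm by 85 mm) begins 54 mm behind the grasp point. The pads swing forward as they close: fully open they stand 13 mm farther back than shut.
Start: joints at [1.211, 0.311, 0.014, 1.512, -0.004, 1.319, -0.027], TCP at [0.172, -0.522, 0.405] pointing down, gripper open.
Joint ranges: [-2.7, 2.7], [-0.3, 1.91], [-1.27, 1.3], [0.12, 2.57], [-1.44, 4.58], [0.2, 2.03], [-3.05, 3.05]. Speed limits (rad/s): [2.79, 2.79, 3.14, 3.14, 3.14, 3.14, 3.14].

### API

Orientations are given as a unit quaternion [w, x, y, z].
In Python, from station import get_state, viewer, env, spotter gives the robot as it stands.
- The arm moves only by the tool drive_tool, never from a script. Its argument "motion" is a list of rows, each a list of 6 numbers: the shift along the tool's x, y, z in m, then the turn, a rotation vector about the tool's x, y, z in rad. In form: [[tx, ty, tz, rx, ry, rz], ...]. A call has 1 to 5 rows; each row is the pose to reach, as a shift and turn from the pose measured when the call began, along the tool's axes at that moment; what a row does not reach only later rows make up. A row lasts 1/8 s, in which the tool goes at most 62.5 mm and 10.7 degrees, less where a joint would pass 70% of its speed; a pose out of reach is approached as far as the arm can. A call with a gripper value outside its range is refused whole. "fingers" is the opening, from 0 (shut) to 1 (fully open), set as the call begins (left out, the last holds). The fingers move at their own pace and stop on an object; the grip force is fixed at half the most. Time passes only in rows, so rows that repeat a pose let the fingers close. It gives the time, the measured TCP pose, the force and the opening at its end, in the units of the state.
- get_state(): the state, without advancing time (a new reading comes with each control period).
- viewer.read_camera(name): name is "scene" or "top"; returns a dict with "pixels" (384x512x3 uint8, red, green, blue), "z_map" (384x512 float32, m along the optical axis (not along the pixel's ray), 0 where there is no reading), "fx", "fy", "cx", "cy" (pixels), "rvec" (rotation vector, rad) and "tvec" (3), from world to camera coordinates, as OpenCV has them. Camera axes: x right, y down, z forward; pixel columns grow to the right and rows downward; lengths in m; the calibration is good to about 2 mm. A picture is of the moment at which its call begins.
- env.close_job(): hands the job in, once; it reports no verdict.
Trained networks look in the newest picture that a camera, given by its name, has taken for a name from the list of things; names that differ only in an ending like _2 or _b are one class to them, and where a whole thing is asked for, a point or a joint stands for the part that bears it (a point fixed in the world has none). Each returns a list of dicts, best first, with "conf" (0 to 1); they miss things now and then, are a little off and sometimes report something else, mostly with a low value. They report only what shows in the picture. A call takes as long as a camera call. They do not tell look-alikes from the thing itself.
- spotter.outline_of(camera, query): "pixels" (384x512 bool, what is visible of it) and "pixel" ([column, row] in pixels, amid what is visible of it).
The state is a dict: "time": time; "joint_positions": joint angles; "dq": joint speeds; "joint_torque": joint torques, N m; "tcp_pos": TCP position; "tcp_rot": TCP orientation; "contact_force": force on the tool from outside, world axes, zero at the start; "torque": the same for the moment, N m; "grip_width": finger opening in m.
Only numpy, scipy, OpenCV 4.12 (cv2) and the standard library are available. Lean on these libraries where they do the work, as an engineer would, in place of code of your own. Each camera call takes 0.05 s, during which the arm holds its last target.

### The job

One of the small wooden tea-light holders lying on the bench is upside down: its round hollow is underneath and its plain base with four cork dots looks up. Turn it over and set it flat on the plywood varnishing board beside the holder already there, hollow up and wholly on the board. Do not throw it or drop it from a height, and leave the other two holders standing where they are.

Things in the scene. Friction and masses are not known exactly. Their poses are not given: they have to be found in the camera images.
- holder_a: The holder that starts upside down on the bench: a wooden block 56 mm (its x) by 60 mm (its y) by 34 mm thick (its z), 75 g. A round hollow 39 mm wide, 15 mm deep in its top (+z); four flush cork dots on its plain base. Origin at the block's centre; z points down at the start, up at the end. It stands steadily on a 60 x 34 mm side, 56 mm tall; a push near its top tips it over.
- holder_b: A like holder, same size and axes, standing the right way up (hollow up) on the bench; leave it alone.
- holder_c: A like holder, same size and axes, standing the right way up (hollow up) on the board, near the board's -y end (its centre about 85 mm from the board's centre); leave it alone.
- board: The varnishing board: a flat plywood board without rim, fixed to the bench, 180 mm (its x) by 260 mm (its y) and 10 mm thick. The origin is the centre of its underside, on the bench; its top is 10 mm above. Its +y half is empty.
Not all that is in view belongs to the job. What is shaped like the holder_a but orange is not meant.

How it is judged:
By the outcome, as a careful person would: the job done as asked, in the order asked, and still so for the second after the job is handed in, with the robot touching nothing.
It also fails if it takes over 38 s, if anything falls off the work surface, if the arm or the gripper's body presses on something with over 40 N, if the wrist force passes 120 N, or if a joint passes its speed limit or range.

## Working session

There is one attempt and no reset: what is moved stays moved. The work goes in short steps, Python scripts to look and compute and a tool call to move; the robot and the scene stay as the last step left them, time stands still between calls to the robot, and variables do not carry over. Pictures are saved under pics/ and viewed, and the job is handed in when it is done.

Besides the shell and the picture viewer there is one more tool, called after "Emit:" as name(argument=value, ...), one argument or row to a line, values as JSON. drive_tool: Moves the arm, as the interface text tells. Its arguments: {"type":"object","properties":{"motion":{"type":"array","items":{"type":"array","items":{"type":"number"}}},"fingers":{"type":"number"}},"required":["motion"]}

```bash
mkdir -p pics; ls; python3 - <<'E'
from station import get_state, viewer, env, spotter
import cv2,numpy as np,pickle
for n in ("scene","top"):
    d=viewer.read_camera(n); pickle.dump(d,open(f"pics/{n}0.pkl","wb"))
    cv2.imwrite(f"pics/{n}0.png",cv2.cvtColor(d["pixels"],cv2.COLOR_RGB2BGR))
    print(n,d["fx"],d["fy"],d["cx"],d["cy"],d["rvec"],d["tvec"])
    for q in("holder_a","board"):
        for o in spotter.outline_of(n,q): print(q,o["conf"],o["pixel"],o["pixels"].sum())
print(get_state())
E
```

```text
pics
scene 460.86802370534025 460.86802370534025 242.13144487321588 189.68587943849238 [ 1.24771411  2.15905888 -1.05423839] [ 0.22039503 -0.19666209  1.51488596]
holder_a 0.89 [272.1, 188.0] 587
holder_a 0.88 [138.3, 186.5] 603
holder_a 0.71 [284.1, 216.8] 601
holder_a 0.64 [329.8, 237.9] 787
holder_a 0.56 [290.8, 257.5] 863
board 0.69 [173.2, 208.3] 4265
top 392.3736458704338 392.3736458704338 255.40572580295768 190.0510685943767 [ 2.1538016  -2.20730984  0.10124804] [0.02965482 0.49392795 0.80855082]
holder_a 0.82 [202.0, 211.3] 793
holder_a 0.73 [385.8, 164.0] 1001
holder_a 0.72 [240.3, 260.7] 826
holder_a 0.66 [146.0, 209.7] 909
holder_a 0.66 [173.3, 158.7] 794
board 0.63 [333.4, 174.2] 8998
{'time': 0.3, 'joint_positions': array([ 1.21132236,  0.31120022,  0.01398774,  1.5120163 , -0.00442309,
        1.31917638, -0.02719631]), 'dq': array([ 0.00110292, -0.00128735, -0.00034636, -0.00515794,  0.00058814,
       -0.00273143,  0.00018646]), 'joint_torque': array([-4.64903569e-04, -3.79375505e+01,  1.45241353e-01, -2.30408835e+01,
        1.20529166e-02,  7.99610862e-03, -2.69147085e-05]), 'tcp_pos': array([ 0.17186085, -0.52236452,  0.40432993]), 'tcp_rot': array([-2.16985334e-04,  8.10102342e-01, -5.86288365e-01, -3.17645313e-04]), 'contact_force': array([ 1.48801674, -0.31351827,  0.80407588]), 'torque': array([-0.0109594 , -0.02420358,  0.00016916]), 'grip_width': 0.08553493713726357}
```

View pics/scene0.png

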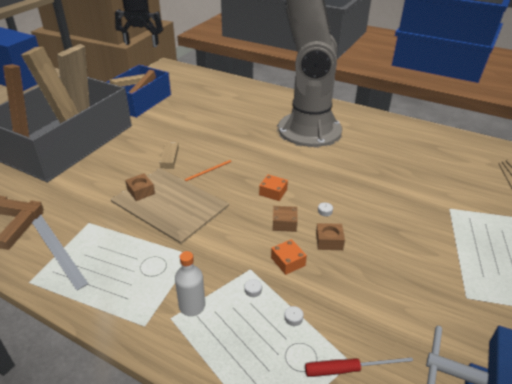

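View pics/top0.png

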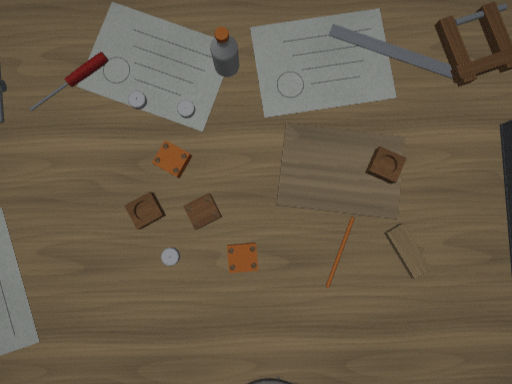

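```bash
python3 - <<'E'
import cv2
a=cv2.imread("pics/top0.png")[130:300,110:290]; cv2.imwrite("pics/crop0.png",cv2.resize(a,None,fx=3.4,fy=3.4,interpolation=cv2.INTER_CUBIC))
E
```

```text
(no output)
```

View pics/crop0.png

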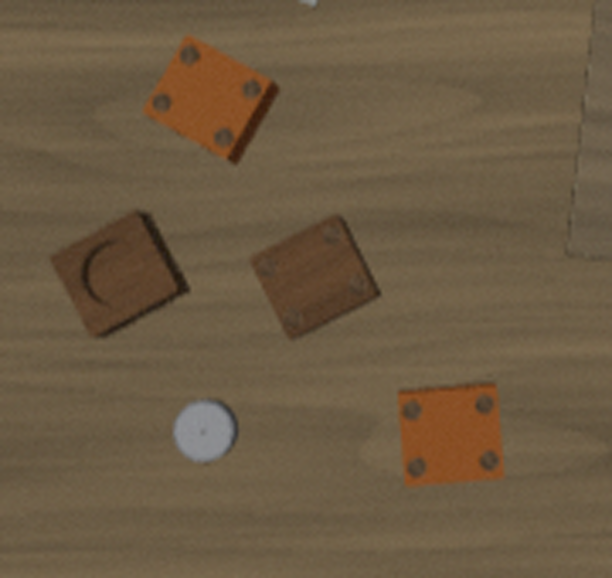

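Candidates in the top view are:
- (173,159) and (242,258): orange look-alikes, so not meant.
- (146,210): brown, hollow up, on the bench. This is holder_b.
- (386,164): brown, hollow up, on the board. This is holder_c.
- (202,211): brown, plain base with four cork dots up. The crop confirms this is holder_a.

Next I measure the poses.

```bash
cat > h.py <<'E'
import cv2,numpy as np,pickle
from scipy.spatial.transform import Rotation as R
def q2R(q): return R.from_quat([q[1],q[2],q[3],q[0]]).as_matrix()
def cloud(d):
    Rm=cv2.Rodrigues(np.array(d["rvec"],float))[0]; t=np.array(d["tvec"])
    v,u=np.mgrid[:384,:512]; z=d["z_map"]
    P=np.stack([(u-d["cx"])*z/d["fx"],(v-d["cy"])*z/d["fy"],z],-1)
    return (P-t)@Rm   # world
def ray_plane(d,uv,zp):
    Rm=cv2.Rodrigues(np.array(d["rvec"],float))[0]; t=np.array(d["tvec"])
    c=-Rm.T@t; k=Rm.T@np.array([(uv[0]-d["cx"])/d["fx"],(uv[1]-d["cy"])/d["fy"],1.])
    return c+k*(zp-c[2])/k[2]
E
python3 - <<'E'
from h import *
d=pickle.load(open("pics/top0.pkl","rb")); W=cloud(d)
def top(u,v,zlo,zhi,r=25):
    m=np.zeros((384,512),bool); m[max(0,v-r):v+r,u-r:u+r]=1
    m&=(W[...,2]>zlo)&(W[...,2]<zhi)
    n,l=cv2.connectedComponents(m.astype(np.uint8)); k=l[v,u]
    if k==0: k=1+np.argmax([ (l==i).sum() for i in range(1,n)])
    P=W[l==k]; rc=cv2.minAreaRect((P[:,:2]*1000).astype(np.float32))
    return np.round(rc[0],1),np.round(rc[1],1),round(rc[2],1),P[:,2].mean().round(4)
for n,(u,v,a,b) in dict(a=(202,211,.025,.05),b=(146,210,.025,.05),c=(386,164,.034,.06),o1=(173,159,.025,.05),o2=(242,258,.025,.05)).items(): print(n,top(u,v,a,b))
print("bench z",np.median(W[280:300,150:220,2]))
m=(W[...,2]>.006)&(W[...,2]<.015); m[:115]=0;m[225:]=0;m[:,:265]=0;m[:,420:]=0
print("board pts",m.sum()); P=W[m]; rc=cv2.minAreaRect((P[:,:2]*1000).astype(np.float32)); print(rc,cv2.boxPoints(rc),P[:,2].mean())
for uv in [(288,124),(407,136),(398,217),(277,204)]: print(uv,ray_plane(d,uv,.01).round(3))
for n,uv in dict(stick=(341,250),wood=(406,250),tea=(170,257),bottle=(225,55)).items():
    print(n,W[uv[1],uv[0]].round(3))
from station import env; print([x for x in dir(env) if x[0]!='_'])
E
```

```text
a (array([452.3, 129.9]), array([55.9, 60. ]), 25.2, np.float64(0.0347))
b (array([457. , 250.8]), array([56.8, 60.7]), 27.7, np.float64(0.0341))
c (array([ 539.4, -257.8]), array([61.2, 57.2]), 64.4, np.float64(0.0436))
o1 (array([564.4, 193.8]), array([61.4, 55.9]), 59.3, np.float64(0.0346))
o2 (array([354.1,  48.1]), array([56.1, 59.8]), 3.4, np.float64(0.0348))
bench z 0.0008575049536578014
board pts 9039
((523.2229614257812, -167.3353729248047), (264.65399169921875, 205.60252380371094), 83.03184509277344) [[ 405.12744  -286.21338 ]
 [ 609.2113   -311.15656 ]
 [ 641.3185    -48.457367]
 [ 437.23462   -23.51419 ]] 0.010531923409508488
(288, 124) [ 0.638 -0.057  0.01 ]
(407, 136) [ 0.605 -0.315  0.01 ]
(398, 217) [ 0.43  -0.285  0.01 ]
(277, 204) [ 0.464 -0.028  0.01 ]
stick [ 0.364 -0.161  0.009]
wood [ 0.361 -0.295  0.02 ]
tea [0.359 0.2   0.016]
bottle [0.755 0.071 0.102]
['Unreachable', 'close_job', 'tip_reach']
```

```bash
cat >> h.py <<'E'
L=.155
def target(G,yaw,tilt):
    y=np.radians(yaw);t=np.radians(tilt)
    x=np.array([np.cos(y),np.sin(y),0]); n=np.array([-np.sin(y),np.cos(y),0])
    z=n*np.sin(t)-np.array([0,0,1])*np.cos(t)
    Rm=np.stack([x,np.cross(z,x),z],1)
    return np.array(G)-L*z,Rm
def plan(G,yaw,tilt):
    from station import get_state
    s=get_state(); p=s["tcp_pos"]; Rc=q2R(s["tcp_rot"]); pt,Rt=target(G,yaw,tilt)
    d=Rc.T@(pt-p); r=R.from_matrix(Rc.T@Rt).as_rotvec()
    print("delta",d.round(4),r.round(4),"rows",(np.linalg.norm(d)/.0625).round(1),(np.degrees(np.linalg.norm(r))/10.7).round(1))
def stat():
    from station import get_state
    s=get_state(); Rc=q2R(s["tcp_rot"]); G=s["tcp_pos"]+L*Rc[:,2]
    yaw=np.degrees(np.arctan2(Rc[1,0],Rc[0,0])); n=np.array([-Rc[1,0],Rc[0,0],0]); n/=np.linalg.norm(n)
    tilt=np.degrees(np.arctan2(n@Rc[:,2],-Rc[2,2]))
    print("t",round(s["time"],2),"G",G.round(4),"yaw",yaw.round(1),"tilt",tilt.round(1),"xz",Rc[2,0].round(3),"w",round(s["grip_width"],4),"F",s["contact_force"].round(1),"q",s["joint_positions"].round(2))
E
python3 -c "
from h import *
stat();plan([.42,-.25,.26],-35,0)"
```

```text
t 0.3 G [ 0.1718 -0.5223  0.2493] yaw -71.8 tilt -0.0 xz -0.001 w 0.0855 F [ 1.5 -0.3  0.8] q [ 1.21  0.31  0.01  1.51 -0.    1.32 -0.03]
delta [-0.1812 -0.3208 -0.0105] [-2.000e-04  7.000e-04 -6.421e-01] rows 5.9 3.4
```

Emit:
drive_tool(
  motion=[
    [-0.18,-0.32,-0.01,0,0,-0.64],
    [-0.18,-0.32,-0.01,0,0,-0.64],
    [-0.18,-0.32,-0.01,0,0,-0.64],
    [-0.18,-0.32,-0.01,0,0,-0.64],
    [-0.18,-0.32,-0.01,0,0,-0.64],
  ],
  fingers=1,
)

```text
time: 0.92
tcp_pos: [0.3836, -0.2902, 0.4133]
tcp_rot: [-0.0, 0.953, -0.302, 0.0]
contact_force: [1.6, -1.3, 0.8]
grip_width: 0.0853
```

```bash
python3 -c "
from h import *
stat();plan([.46,.11,.20],25,40)"
```

```text
t 0.93 G [ 0.3837 -0.2902  0.2583] yaw -35.1 tilt 0.0 xz 0.0 w 0.0853 F [ 1.6 -1.3  0.8] q [ 0.85  0.18 -0.28  1.67  0.05  1.3  -0.05]
delta [-0.0814 -0.3216  0.0946] [ 0.6318 -0.366  -1.0045] rows 5.5 6.6
```

Emit:
drive_tool(
  motion=[
    [-0.08,-0.32,0.095,0.63,-0.366,-1.0],
    [-0.08,-0.32,0.095,0.63,-0.366,-1.0],
    [-0.08,-0.32,0.095,0.63,-0.366,-1.0],
    [-0.08,-0.32,0.095,0.63,-0.366,-1.0],
    [-0.08,-0.32,0.095,0.63,-0.366,-1.0],
  ],
)

```text
time: 1.55
tcp_pos: [0.4916, -0.0103, 0.327]
tcp_rot: [-0.261, 0.96, 0.081, -0.058]
contact_force: [1.8, -0.7, -0.1]
grip_width: 0.0852
```

```bash
python3 -c "
from h import *
stat();plan([.454,.126,.11],25.2,40)"
```

```text
t 1.55 G [0.4679 0.0658 0.1941] yaw 10.7 tilt 30.8 xz -0.068 w 0.0852 F [ 1.8 -0.7 -0.1] q [ 0.62  0.42 -0.6   1.7  -0.28  1.29  0.31]
delta [0.02   0.0114 0.1063] [ 0.152  -0.0909 -0.2455] rows 1.7 1.6
```

Emit:
drive_tool(
  motion=[
    [0.02,0.0114,0.106,0.152,-0.091,-0.2455],
    [0.02,0.0114,0.106,0.152,-0.091,-0.2455],
    [0.02,0.0114,0.106,0.152,-0.091,-0.2455],
    [0.02,0.0114,0.106,0.152,-0.091,-0.2455],
  ],
)

```text
time: 2.05
tcp_pos: [0.4972, 0.0352, 0.23]
tcp_rot: [-0.333, 0.918, 0.204, -0.074]
contact_force: [0.3, -0.1, -0.2]
grip_width: 0.0855
```

```bash
python3 -c "
from h import *
stat();plan([.4544,.1254,.024],25.2,40)
from station import viewer
d=viewer.read_camera('top');cv2.imwrite('pics/p1.png',cv2.resize(d['pixels'][100:310,110:350,::-1],None,fx=2.5,fy=2.5))"
```

```text
t 2.05 G [0.4551 0.1253 0.1111] yaw 25.1 tilt 39.9 xz 0.001 w 0.0855 F [ 0.3 -0.1 -0.2] q [ 0.58  0.64 -0.66  1.74 -0.28  1.18  0.55]
delta [-0.0003  0.0558  0.0671] [ 0.0016 -0.0021 -0.001 ] rows 1.4 0.0
```

View pics/p1.png

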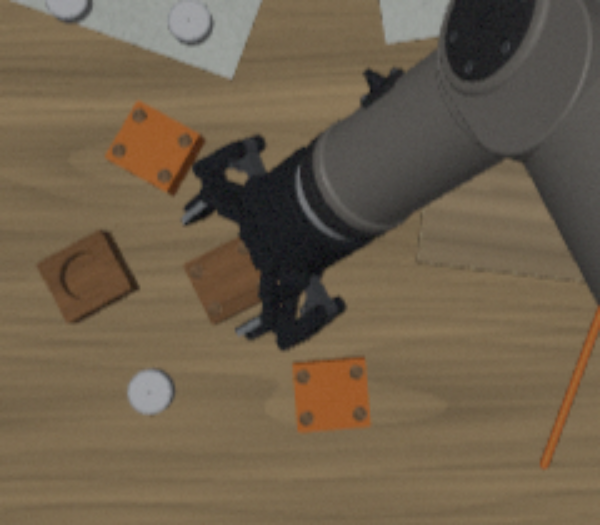

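The fingers straddle holder_a (about (225,285) in the enlarged view) and are clear of both orange blocks. I descend.

Emit:
drive_tool(
  motion=[
    [0,0.028,0.034,0,0,0],
    [0,0.045,0.054,0,0,0],
    [0,0.056,0.067,0,0,0],
    [0,0.056,0.067,0,0,0],
  ],
)

```text
time: 2.6
tcp_pos: [0.4979, 0.0343, 0.1439]
tcp_rot: [-0.332, 0.918, 0.204, -0.072]
contact_force: [-0.8, -0.5, 0.5]
grip_width: 0.0855
```

```bash
python3 -c "
from h import *
stat();plan([.4544,.1254,.024],25.2,40)"
```

```text
t 2.6 G [0.4563 0.1243 0.0247] yaw 25.0 tilt 39.8 xz 0.002 w 0.0855 F [-0.8 -0.5  0.5] q [ 0.55  0.78 -0.62  1.78 -0.23  1.02  0.6 ]
delta [-0.0006 -0.0003  0.0017] [ 0.0042 -0.0042 -0.0013] rows 0.0 0.0
```

Emit:
drive_tool(
  motion=[
    [-0.001,0,0.001,0,0,0],
    [-0.001,0,0.001,0,0,0],
    [-0.001,0,0.001,0,0,0],
    [-0.001,0,0.001,0,0,0],
    [-0.001,0,0.001,0,0,0],
  ],
  fingers=0,
)

```text
time: 3.22
tcp_pos: [0.4975, 0.0343, 0.1444]
tcp_rot: [-0.332, 0.918, 0.204, -0.072]
contact_force: [0.3, -3.0, 6.9]
grip_width: 0.055
```

Emit:
drive_tool(
  motion=[
    [0,0,0,0,0,0],
    [0,0,0,0,0,0],
  ],
)

```text
time: 3.48
tcp_pos: [0.4977, 0.0343, 0.1445]
tcp_rot: [-0.332, 0.918, 0.204, -0.071]
contact_force: [-0.0, -0.7, 1.8]
grip_width: 0.0551
```

```bash
python3 -c "
from h import *
stat()"
```

```text
t 3.48 G [0.4564 0.1243 0.0253] yaw 24.9 tilt 39.7 xz 0.005 w 0.0551 F [-0.  -0.7  1.8] q [ 0.55  0.77 -0.62  1.78 -0.23  1.02  0.6 ]
```

Emit:
drive_tool(
  motion=[
    [0,-0.013,-0.015,0,0,0],
    [0,-0.04,-0.05,0,0,0],
    [0,-0.08,-0.096,0,0,0],
    [0,-0.1,-0.12,0,0,0],
  ],
)

```text
time: 3.98
tcp_pos: [0.4971, 0.0354, 0.3049]
tcp_rot: [-0.332, 0.918, 0.205, -0.069]
contact_force: [1.0, -0.2, -1.4]
grip_width: 0.0551
```

```bash
python3 -c "
from h import *
stat();plan([.54,-.05,.20],-7.4,0)"
```

```text
t 3.98 G [0.4562 0.1254 0.1855] yaw 25.0 tilt 39.6 xz 0.009 w 0.0551 F [ 1.  -0.2 -1.4] q [ 0.6   0.54 -0.69  1.68 -0.32  1.31  0.5 ]
delta [ 0.0032  0.0417 -0.0995] [-0.6747  0.1873  0.5461] rows 1.7 4.8
```

Emit:
drive_tool(
  motion=[
    [0.003,0.042,-0.1,-0.675,0.187,0.546],
    [0.003,0.042,-0.1,-0.675,0.187,0.546],
    [0.003,0.042,-0.1,-0.675,0.187,0.546],
    [0.003,0.042,-0.1,-0.675,0.187,0.546],
    [0.003,0.042,-0.1,-0.675,0.187,0.546],
  ],
)

```text
time: 4.6
tcp_pos: [0.5393, -0.0493, 0.3568]
tcp_rot: [0.002, 0.998, -0.065, 0.001]
contact_force: [-0.4, 0.4, -0.1]
grip_width: 0.055
```

```bash
python3 -c "
from h import *
stat();plan([.542,-.100,.16],-7.4,-50.3)"
```

```text
t 4.6 G [ 0.5396 -0.0499  0.2018] yaw -7.5 tilt -0.2 xz 0.002 w 0.055 F [-0.4  0.4 -0.1] q [ 0.37  0.35 -0.41  1.6   0.15  1.22 -0.2 ]
delta [ 0.0089 -0.0697  0.0976] [-0.8749 -0.0011 -0.0025] rows 1.9 4.7
```

Emit:
drive_tool(
  motion=[
    [0.009,-0.07,0.098,-0.875,0,0],
    [0.009,-0.07,0.098,-0.875,0,0],
    [0.009,-0.07,0.098,-0.875,0,0],
    [0.009,-0.07,0.098,-0.875,0,0],
    [0.009,-0.07,0.098,-0.875,0,0],
  ],
)

```text
time: 5.22
tcp_pos: [0.5571, 0.0205, 0.259]
tcp_rot: [0.426, 0.903, -0.059, -0.027]
contact_force: [-1.0, 0.0, -1.9]
grip_width: 0.0551
```

```bash
python3 -c "
from h import *
stat();plan([.542,-.100,.16],-7.4,-50.3)
from station import viewer
d=viewer.read_camera('scene');pickle.dump(d,open('pics/s2.pkl','wb'));cv2.imwrite('pics/p2.png',cv2.resize(d['pixels'][100:300,70:310,::-1],None,fx=3,fy=3))
W=cloud(d); P=W.reshape(-1,3)
# points near held block
m=(abs(P[:,0]-.542)<.05)&(abs(P[:,1]+.1)<.06)&(P[:,2]>.1)&(P[:,2]<.2); print(m.sum())
"
```

```text
t 5.22 G [ 0.5418 -0.098   0.1604] yaw -7.4 tilt -50.5 xz 0.002 w 0.0551 F [-1.   0.  -1.9] q [-0.19  0.62 -0.17  1.62  0.85  1.49 -0.82]
delta [0.0006 0.0014 0.0017] [ 0.003  -0.0011 -0.0016] rows 0.0 0.0
460
```

View pics/p2.png

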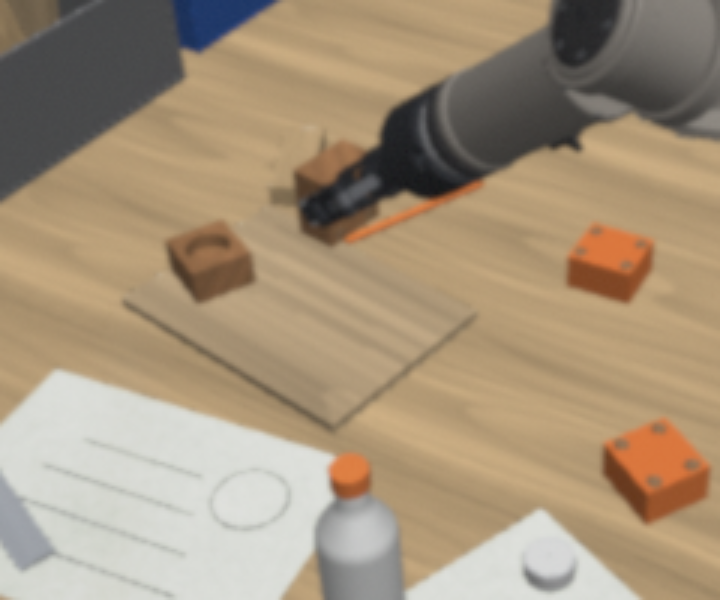

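```bash
python3 -c "
from h import *
d=pickle.load(open('pics/s2.pkl','rb'));W=cloud(d); c=d['pixels'].astype(int)
m=(c[...,0]-c[...,2]>25)&(abs(W[...,0]-.542)<.06)&(abs(W[...,1]+.1)<.06)&(W[...,2]>.1)
print(m.sum(),np.percentile(W[m][:,2],[0,5,50,75,90,97,100]).round(4))
P=W[m];P=P[P[:,2]>np.percentile(P[:,2],97)-.006]
T=P[P[:,2]>.174];A=np.c_[T[:,:2]-T[:,:2].mean(0),np.ones(len(T))];print(len(T),np.linalg.lstsq(A,T[:,2],rcond=None)[0], T.min(0),T.max(0))
plan([.542,-.100,.052],-7.4,-50.3)
"
```

```text
400 [0.1253 0.1281 0.1838 0.186  0.1871 0.2039 0.232 ]
15 [0.23060771 1.14049451 0.21430404] [ 0.55621575 -0.07681274  0.19847717] [ 0.57901701 -0.04563901  0.23202153]
delta [ 0.001  -0.0806  0.0701] [ 0.0057 -0.0011  0.0014] rows 1.7 0.0
```

Emit:
drive_tool(
  motion=[
    [0.001,-0.035,0.03,0.003,0,0],
    [0.001,-0.065,0.057,0.003,0,0],
    [0.001,-0.08,0.07,0.003,0,0],
    [0.001,-0.08,0.07,0.003,0,0],
  ],
)

```text
time: 5.78
tcp_pos: [0.5569, 0.0179, 0.1511]
tcp_rot: [0.425, 0.903, -0.057, -0.028]
contact_force: [-0.2, 0.2, -0.2]
grip_width: 0.055
```

```bash
python3 -c "
from h import *
stat();plan([.542,-.100,.045],-7.4,-50.3)
from station import viewer
d=viewer.read_camera('scene');W=cloud(d); c=d['pixels'].astype(int)
m=(c[...,0]-c[...,2]>25)&(abs(W[...,0]-.542)<.04)&(abs(W[...,1]+.11)<.04)&(W[...,2]>.066)&(W[...,2]<.085)
T=W[m];
for _ in range(3):
  A=np.c_[T[:,:2]-T[:,:2].mean(0),np.ones(len(T))];s=np.linalg.lstsq(A,T[:,2],rcond=None)[0];e=abs(A@s-T[:,2]);print(len(T),s,e.max());T=T[e<.003]
cv2.imwrite('pics/p3.png',cv2.resize(d['pixels'][100:250,70:270,::-1],None,fx=4,fy=4))
"
```

```text
t 5.78 G [ 0.5414 -0.1006  0.0524] yaw -7.3 tilt -50.4 xz -0.002 w 0.055 F [-0.2  0.2 -0.2] q [-0.2   0.77 -0.16  1.67  0.89  1.36 -0.97]
delta [ 0.0004 -0.0058  0.0042] [0.0026 0.0008 0.0025] rows 0.1 0.0
226 [-0.0453626   0.03901568  0.07712083] 0.0083434384378695
199 [-0.02583649  0.01938128  0.07752872] 0.003971942947537249
197 [-0.02256988  0.01661839  0.0775756 ] 0.0030470328371662164
```

View pics/p3.png

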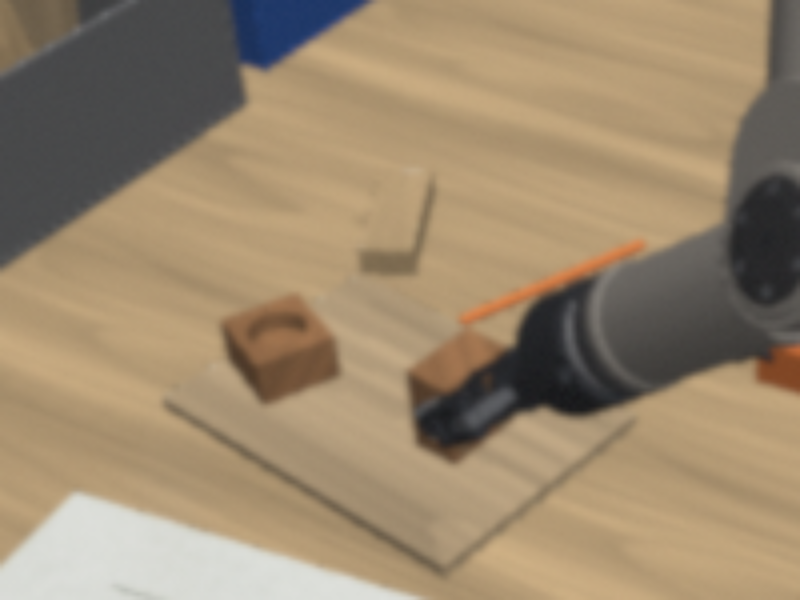

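Emit:
drive_tool(
  motion=[
    [0,-0.0015,0.001,0,0,0],
    [0,-0.003,0.0025,0,0,0],
    [0,-0.0035,0.003,0,0,0],
  ],
)

```text
time: 6.2
tcp_pos: [0.5578, 0.0179, 0.1483]
tcp_rot: [0.425, 0.903, -0.058, -0.027]
contact_force: [-0.2, 0.5, -0.2]
grip_width: 0.0551
```

```bash
python3 -c "
from h import *
stat()"
```

```text
t 6.2 G [ 0.5426 -0.1006  0.0496] yaw -7.3 tilt -50.4 xz 0.001 w 0.0551 F [-0.2  0.5 -0.2] q [-0.2   0.78 -0.15  1.67  0.9   1.35 -0.97]
```

Emit:
drive_tool(
  motion=[
    [0,-0.0015,0.001,0,0,0],
    [0,-0.0025,0.002,0,0,0],
    [0,-0.0025,0.002,0,0,0],
  ],
)

```text
time: 6.58
tcp_pos: [0.5578, 0.018, 0.145]
tcp_rot: [0.425, 0.903, -0.058, -0.027]
contact_force: [0.1, -0.5, -0.7]
grip_width: 0.0552
```

```bash
python3 -c "
from h import *
stat()"
```

```text
t 6.58 G [ 0.5426 -0.1005  0.0462] yaw -7.3 tilt -50.4 xz 0.001 w 0.0552 F [ 0.1 -0.5 -0.7] q [-0.2   0.78 -0.15  1.67  0.9   1.35 -0.98]
```

Emit:
drive_tool(
  motion=[
    [0,-0.0007,0.0005,0,0,0],
    [0,-0.0012,0.001,0,0,0],
  ],
)

```text
time: 6.82
tcp_pos: [0.5578, 0.0182, 0.1447]
tcp_rot: [0.426, 0.902, -0.058, -0.027]
contact_force: [-2.6, 3.0, 7.8]
grip_width: 0.0549
```

Emit:
drive_tool(
  motion=[
    [0,-0.0007,0.0005,0,0,0],
    [0,-0.0012,0.001,0,0,0],
  ],
)

```text
time: 7.08
tcp_pos: [0.5578, 0.0184, 0.1444]
tcp_rot: [0.427, 0.902, -0.059, -0.027]
contact_force: [-2.7, 3.6, 10.7]
grip_width: 0.0549
```

```bash
python3 -c "
from h import *
stat()
from station import viewer
d=viewer.read_camera('scene');W=cloud(d); c=d['pixels'].astype(int)
m=(c[...,0]-c[...,2]>25)&(abs(W[...,0]-.542)<.04)&(abs(W[...,1]+.11)<.04)&(W[...,2]>.058)&(W[...,2]<.085)
T=W[m];
for _ in range(3):
  A=np.c_[T[:,:2]-T[:,:2].mean(0),np.ones(len(T))];s=np.linalg.lstsq(A,T[:,2],rcond=None)[0];e=abs(A@s-T[:,2]);print(len(T),s,e.max());T=T[e<.003]
"
```

```text
t 7.08 G [ 0.5426 -0.1005  0.0461] yaw -7.4 tilt -50.7 xz 0.002 w 0.0549 F [-2.7  3.6 10.7] q [-0.2   0.78 -0.15  1.67  0.9   1.35 -0.98]
233 [-0.0368133   0.05351754  0.0708776 ] 0.010966966170875371
197 [-0.0139383   0.0156618   0.07132657] 0.0040881193460765575
193 [-0.00955083  0.00847806  0.0714094 ] 0.002818174104288293
```

Emit:
drive_tool(
  motion=[
    [0,0.0008,-0.0006,0,0,0],
    [0,0.0008,-0.0006,0,0,0],
    [0,0.0008,-0.0006,0,0,0],
    [0,0.0008,-0.0006,0,0,0],
  ],
  fingers=1,
)

```text
time: 7.62
tcp_pos: [0.5578, 0.0183, 0.1451]
tcp_rot: [0.427, 0.902, -0.059, -0.027]
contact_force: [-0.4, 1.1, 0.3]
grip_width: 0.0853
```

Emit:
drive_tool(
  motion=[
    [0,0,-0.02,0,0,0],
    [0,0,-0.06,0,0,0],
    [0,0,-0.11,0,0,0],
    [0,0,-0.13,0,0,0],
  ],
)

```text
time: 8.12
tcp_pos: [0.571, 0.1222, 0.2299]
tcp_rot: [0.425, 0.903, -0.057, -0.024]
contact_force: [0.1, 0.7, -0.9]
grip_width: 0.0852
```

```bash
cat >> h.py <<'E'
def look(name,crop,zlo,zhi,cen=(.542,-.1),r=.06,out=None):
    from station import viewer
    d=viewer.read_camera(name);W=cloud(d); c=d['pixels'].astype(int)
    m=(c[...,0]-c[...,2]>12)&(abs(W[...,0]-cen[0])<r)&(abs(W[...,1]-cen[1])<r)&(W[...,2]>zlo)&(W[...,2]<zhi)
    P=W[m]; rc=cv2.minAreaRect((P[:,:2]*1000).astype(np.float32)); print(name,m.sum(),[np.round(v,1) for v in rc],P[:,2].mean().round(4),P[:,2].std().round(4))
    if out:
        y0,y1,x0,x1=crop; cv2.imwrite(out,cv2.resize(d['pixels'][y0:y1,x0:x1,::-1],None,fx=4,fy=4))
E
python3 -c "
from h import *
stat()
look('top',(100,240,250,430),.06,.08,out='pics/p4t.png')
look('scene',(100,250,70,270),.06,.08,out='pics/p4.png')
"
```

```text
t 8.12 G [0.5566 0.0037 0.1311] yaw -7.1 tilt -50.4 xz 0.005 w 0.0852 F [ 0.1  0.7 -0.9] q [-0.32  0.74 -0.21  1.49  0.8   1.59 -0.91]
top 503 [array([ 540.7, -107.1]), array([35.1, 56.6]), np.float64(82.6)] 0.0702 0.0021
scene 288 [array([ 540.3, -106.3]), array([37.4, 60.9]), np.float64(82.4)] 0.0697 0.0035
```

View pics/p4.png

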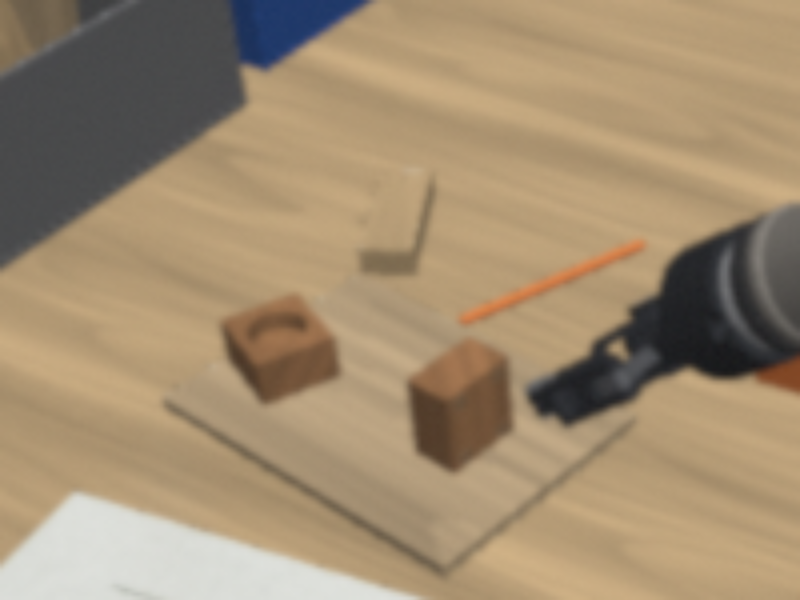

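View pics/p4t.png

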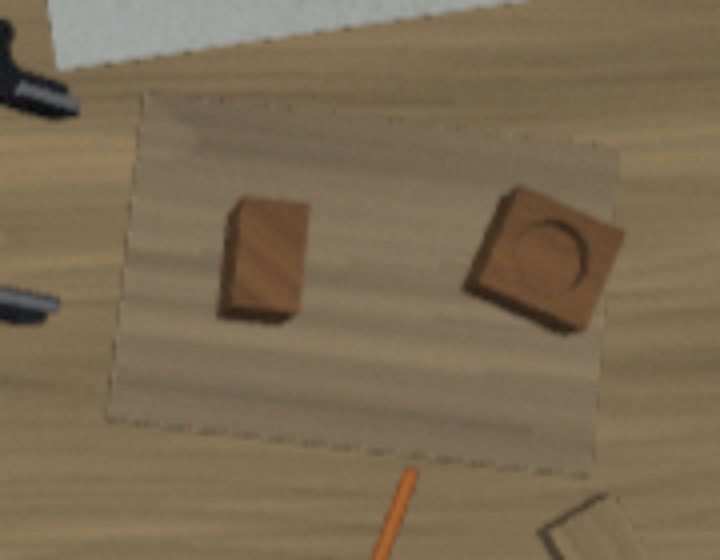

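```bash
python3 -c "
from h import *
plan([.541,-.09,.26],-7.4,0)"
```

```text
delta [-0.0025  0.2791  0.0458] [ 0.8805 -0.0061  0.0016] rows 4.5 4.7
```

Emit:
drive_tool(
  motion=[
    [-0.003,0.279,0.046,0.88,-0.006,0],
    [-0.003,0.279,0.046,0.88,-0.006,0],
    [-0.003,0.279,0.046,0.88,-0.006,0],
    [-0.003,0.279,0.046,0.88,-0.006,0],
    [-0.003,0.279,0.046,0.88,-0.006,0],
  ],
)

```text
time: 8.85
tcp_pos: [0.539, -0.0963, 0.4164]
tcp_rot: [-0.0, 0.998, -0.069, 0.001]
contact_force: [0.5, 0.0, -0.2]
grip_width: 0.0854
```

```bash
python3 -c "
from h import *
stat()
plan([.5395,-.116,.15],-7.4,50)"
```

```text
t 8.85 G [ 0.5392 -0.0963  0.2614] yaw -7.9 tilt 0.0 xz 0.002 w 0.0854 F [ 0.5  0.  -0.2] q [ 0.41  0.32 -0.35  1.49  0.11  1.35 -0.09]
delta [0.0039 0.1382 0.1667] [ 0.8724 -0.0051 -0.007 ] rows 3.5 4.7
```

Emit:
drive_tool(
  motion=[
    [0.004,0.138,0.167,0.872,-0.005,-0.007],
    [0.004,0.138,0.167,0.872,-0.005,-0.007],
    [0.004,0.138,0.167,0.872,-0.005,-0.007],
    [0.004,0.138,0.167,0.872,-0.005,-0.007],
    [0.004,0.138,0.167,0.872,-0.005,-0.007],
  ],
)

```text
time: 9.48
tcp_pos: [0.5204, -0.239, 0.2435]
tcp_rot: [-0.424, 0.903, -0.065, 0.025]
contact_force: [-0.0, 0.2, 0.3]
grip_width: 0.0853
```

```bash
python3 -c "
from h import *
stat()
plan([.5395,-.116,.047],-7.4,50)
look('scene',(80,230,70,270),.06,.073,out='pics/p5.png')"
```

```text
t 9.47 G [ 0.5359 -0.1209  0.1443] yaw -8.0 tilt 50.2 xz -0.011 w 0.0853 F [-0.   0.2  0.3] q [ 0.93  0.73 -0.47  1.52 -0.5   1.35  0.58]
delta [0.0041 0.0707 0.0664] [-0.0038 -0.0008 -0.0145] rows 1.6 0.1
scene 267 [array([ 540.7, -107.1]), array([39.2, 58.9]), np.float64(83.2)] 0.0693 0.0035
```

View pics/p5.png

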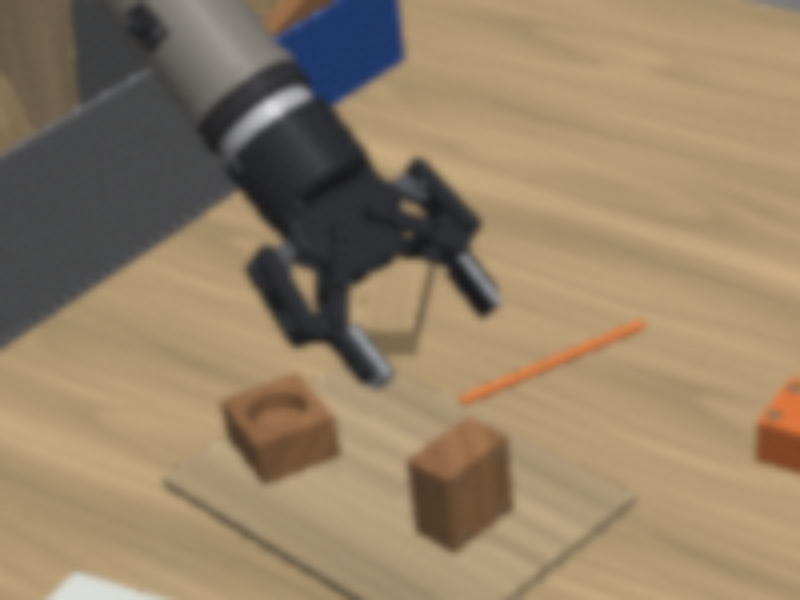

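Emit:
drive_tool(
  motion=[
    [0.004,0.025,0.022,-0.004,0,-0.014],
    [0.004,0.055,0.05,-0.004,0,-0.014],
    [0.004,0.0705,0.0665,-0.004,0,-0.014],
    [0.004,0.0705,0.0665,-0.004,0,-0.014],
  ],
)

```text
time: 10.02
tcp_pos: [0.5236, -0.2319, 0.1454]
tcp_rot: [-0.424, 0.903, -0.059, 0.026]
contact_force: [-0.0, 0.9, 0.3]
grip_width: 0.0854
```

```bash
python3 -c "
from h import *
stat()
plan([.5395,-.116,.047],-7.4,50)"
```

```text
t 10.03 G [ 0.5386 -0.1135  0.0464] yaw -7.4 tilt 50.3 xz -0.004 w 0.0854 F [-0.   0.9  0.3] q [ 0.91  0.87 -0.45  1.56 -0.48  1.21  0.68]
delta [ 0.0009  0.0002 -0.0022] [-0.0053  0.0023 -0.003 ] rows 0.0 0.0
```

Emit:
drive_tool(
  motion=[
    [0.001,0,-0.003,-0.005,0.002,-0.003],
    [0.001,0,-0.003,-0.005,0.002,-0.003],
    [0.001,0,-0.003,-0.005,0.002,-0.003],
    [0.001,0,-0.003,-0.005,0.002,-0.003],
    [0.001,0,-0.003,-0.005,0.002,-0.003],
  ],
  fingers=0,
)

```text
time: 10.65
tcp_pos: [0.5251, -0.235, 0.1491]
tcp_rot: [-0.422, 0.904, -0.058, 0.029]
contact_force: [0.2, -2.8, 5.7]
grip_width: 0.0551
```

Emit:
drive_tool(
  motion=[
    [0,0,0,0,0,0],
    [0,0,0,0,0,0],
  ],
)

```text
time: 10.9
tcp_pos: [0.5251, -0.2351, 0.1493]
tcp_rot: [-0.421, 0.905, -0.058, 0.029]
contact_force: [0.3, -1.3, 1.7]
grip_width: 0.0553
```

```bash
python3 -c "
from h import *
stat()
plan([.5395,-.116,.16],-7.4,50)"
```

```text
t 10.9 G [ 0.5408 -0.1174  0.0496] yaw -7.5 tilt 50.0 xz 0.003 w 0.0553 F [ 0.3 -1.3  1.7] q [ 0.91  0.87 -0.45  1.55 -0.47  1.21  0.68]
delta [-0.0007 -0.0853 -0.0701] [ 0.0004 -0.0027  0.0016] rows 1.8 0.0
```

Emit:
drive_tool(
  motion=[
    [0,-0.015,-0.0125,0,0,0],
    [0,-0.05,-0.042,0,0,0],
    [0,-0.092,-0.077,0,0,0],
    [0,-0.107,-0.09,0,0,0],
    [0,-0.107,-0.09,0,0,0],
  ],
)

```text
time: 11.52
tcp_pos: [0.525, -0.235, 0.2908]
tcp_rot: [-0.42, 0.905, -0.057, 0.03]
contact_force: [-0.5, -0.6, -2.2]
grip_width: 0.0548
```

```bash
python3 -c "
from h import *
stat()
plan([.541,-.11,.21],-7.4,0)"
```

```text
t 11.53 G [ 0.5409 -0.1176  0.1909] yaw -7.4 tilt 49.8 xz 0.006 w 0.0548 F [-0.5 -0.6 -2.2] q [ 0.93  0.68 -0.49  1.49 -0.51  1.41  0.54]
delta [ 0.0002 -0.138   0.0485] [-0.8699 -0.006   0.0023] rows 2.3 4.7
```

Emit:
drive_tool(
  motion=[
    [0,-0.138,0.0485,-0.87,-0.006,0],
    [0,-0.138,0.0485,-0.87,-0.006,0],
    [0,-0.138,0.0485,-0.87,-0.006,0],
    [0,-0.138,0.0485,-0.87,-0.006,0],
    [0,-0.138,0.0485,-0.87,-0.006,0],
  ],
)

```text
time: 12.15
tcp_pos: [0.5403, -0.1088, 0.3634]
tcp_rot: [0.002, 0.998, -0.062, -0.001]
contact_force: [-0.0, -0.1, -1.1]
grip_width: 0.0552
```

```bash
python3 -c "
from h import *
stat()
plan([.543,-.098,.15],-7.4,-40.2)"
```

```text
t 12.15 G [ 0.5398 -0.1095  0.2084] yaw -7.1 tilt -0.3 xz -0.002 w 0.0552 F [-0.  -0.1 -1.1] q [ 0.42  0.36 -0.34  1.56  0.13  1.24 -0.06]
delta [ 0.0021 -0.1115  0.0944] [-6.969e-01  5.000e-04  5.400e-03] rows 2.3 3.7
```

Emit:
drive_tool(
  motion=[
    [0.002,-0.1115,0.0945,-0.697,0,0.005],
    [0.002,-0.1115,0.0945,-0.697,0,0.005],
    [0.002,-0.1115,0.0945,-0.697,0,0.005],
    [0.002,-0.1115,0.0945,-0.697,0,0.005],
    [0.002,-0.1115,0.0945,-0.697,0,0.005],
  ],
)

```text
time: 12.78
tcp_pos: [0.5549, 0.003, 0.2649]
tcp_rot: [0.343, 0.937, -0.057, -0.025]
contact_force: [0.5, 0.3, -1.0]
grip_width: 0.0552
```

```bash
python3 -c "
from h import *
stat()
plan([.543,-.098,.046],-7.4,-40.2)
look('scene',(80,230,70,270),.13,.16,out='pics/p6.png')"
```

```text
t 12.78 G [ 0.5416 -0.0962  0.1466] yaw -7.2 tilt -40.2 xz -0.008 w 0.0552 F [ 0.5  0.3 -1. ] q [-0.11  0.55 -0.19  1.64  0.75  1.37 -0.72]
delta [ 0.0019 -0.0637  0.0778] [0.0006 0.003  0.0081] rows 1.6 0.0
scene 294 [array([ 544.6, -105.8]), array([66. , 70.6]), np.float64(81.5)] 0.1457 0.0085
```

View pics/p6.png

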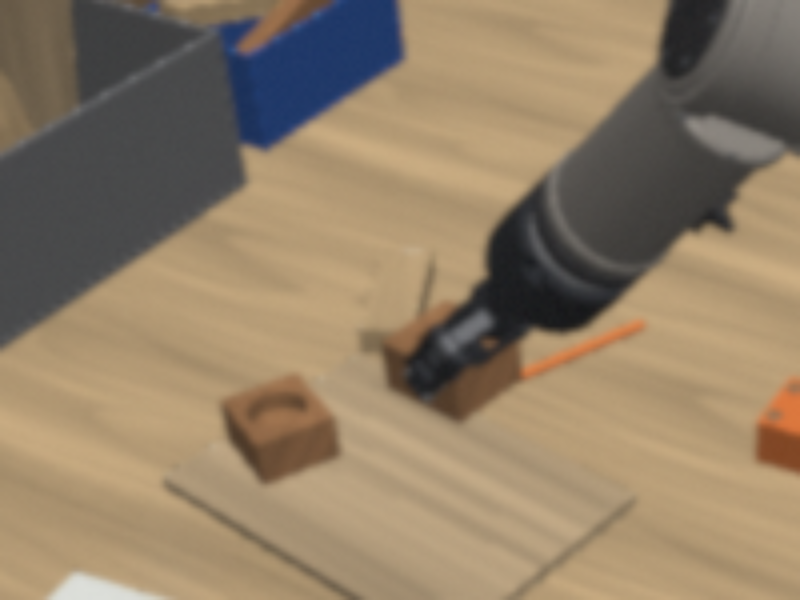

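The block is level and its hollow side is up. I lower it.

Emit:
drive_tool(
  motion=[
    [0.002,-0.025,0.03,0,0.003,0.008],
    [0.002,-0.05,0.06,0,0.003,0.008],
    [0.002,-0.0637,0.0778,0,0.003,0.008],
    [0.002,-0.0637,0.0778,0,0.003,0.008],
  ],
)

```text
time: 13.32
tcp_pos: [0.5558, -0.0014, 0.1644]
tcp_rot: [0.343, 0.937, -0.063, -0.023]
contact_force: [-0.8, 0.7, 0.3]
grip_width: 0.0554
```

```bash
python3 -c "
from h import *
stat()
plan([.543,-.098,.039],-7.4,-40.2)"
```

```text
t 13.32 G [ 0.5424 -0.1005  0.046 ] yaw -7.7 tilt -40.2 xz -0.001 w 0.0554 F [-0.8  0.7  0.3] q [-0.12  0.69 -0.16  1.7   0.8   1.22 -0.87]
delta [-0.0003 -0.0065  0.0037] [-0.      0.0036 -0.003 ] rows 0.1 0.0
```

Emit:
drive_tool(
  motion=[
    [0,-0.002,0.0023,0,0,0],
    [0,-0.0035,0.0042,0,0,0],
    [0,-0.0042,0.005,0,0,0],
  ],
)

```text
time: 13.7
tcp_pos: [0.5561, -0.0013, 0.1586]
tcp_rot: [0.343, 0.937, -0.063, -0.023]
contact_force: [0.0, -0.2, -0.8]
grip_width: 0.0552
```

Emit:
drive_tool(
  motion=[
    [0,-0.0007,0.0008,0,0,0],
    [0,-0.0013,0.0015,0,0,0],
  ],
)

```text
time: 13.95
tcp_pos: [0.5563, -0.0012, 0.1568]
tcp_rot: [0.343, 0.937, -0.063, -0.022]
contact_force: [0.2, -0.5, -0.6]
grip_width: 0.0552
```

```bash
python3 -c "
from h import *
stat()"
```

```text
t 13.95 G [ 0.5431 -0.1002  0.0383] yaw -7.7 tilt -40.2 xz 0.001 w 0.0552 F [ 0.2 -0.5 -0.6] q [-0.12  0.71 -0.16  1.7   0.81  1.21 -0.88]
```

Emit:
drive_tool(
  motion=[
    [0,-0.0005,0.0006,0,0,0],
    [0,-0.001,0.0012,0,0,0],
  ],
)

```text
time: 14.2
tcp_pos: [0.5563, -0.0011, 0.1552]
tcp_rot: [0.343, 0.937, -0.063, -0.022]
contact_force: [0.3, 0.4, 0.5]
grip_width: 0.0549
```

Emit:
drive_tool(
  motion=[
    [0,-0.0005,0.0006,0,0,0],
    [0,-0.001,0.0012,0,0,0],
  ],
)

```text
time: 14.45
tcp_pos: [0.5564, -0.0009, 0.155]
tcp_rot: [0.343, 0.937, -0.063, -0.022]
contact_force: [-2.2, 3.0, 9.0]
grip_width: 0.0548
```

```bash
python3 -c "
from h import *
stat()
look('scene',(80,230,70,270),.03,.06,out='pics/p7.png')"
```

```text
t 14.45 G [ 0.5432 -0.1003  0.0367] yaw -7.7 tilt -40.3 xz 0.001 w 0.0548 F [-2.2  3.   9. ] q [-0.13  0.71 -0.16  1.7   0.81  1.21 -0.88]
scene 199 [array([ 547.1, -106.3]), array([70.3, 69.4]), np.float64(82.0)] 0.0413 0.0055
```

Contact is at about 9 N. I release and back off along the tool axis.

Emit:
drive_tool(
  motion=[
    [0,0.0003,-0.0004,0,0,0],
    [0,0.0003,-0.0004,0,0,0],
    [0,0.0003,-0.0004,0,0,0],
    [0,0.0003,-0.0004,0,0,0],
    [0,0.0003,-0.0004,0,0,0],
  ],
  fingers=1,
)

```text
time: 15.12
tcp_pos: [0.5563, -0.0009, 0.1553]
tcp_rot: [0.343, 0.937, -0.063, -0.022]
contact_force: [-0.2, -0.3, -0.5]
grip_width: 0.0855
```

Emit:
drive_tool(
  motion=[
    [0,0,-0.02,0,0,0],
    [0,0,-0.06,0,0,0],
    [0,0,-0.11,0,0,0],
    [0,0,-0.15,0,0,0],
    [0,0,-0.15,0,0,0],
  ],
)

```text
time: 15.75
tcp_pos: [0.5699, 0.0998, 0.2735]
tcp_rot: [0.341, 0.938, -0.061, -0.018]
contact_force: [0.0, -1.0, -1.9]
grip_width: 0.0855
```

```bash
python3 -c "
from h import *
stat()
look('top',(100,240,250,430),.035,.055,out='pics/p8t.png')
look('scene',(80,230,70,270),.035,.055,out='pics/p8.png')
look('top',None,.035,.055,cen=(.539,-.258),r=.05)
look('top',None,.025,.05,cen=(.457,.251),r=.05)"
```

```text
t 15.75 G [0.5581 0.0011 0.1546] yaw -7.3 tilt -39.9 xz 0.008 w 0.0855 F [ 0.  -1.  -1.9] q [-0.24  0.62 -0.22  1.51  0.7   1.5  -0.81]
top 554 [array([ 541. , -108.3]), array([60.5, 56.7]), np.float64(82.1)] 0.0441 0.0021
scene 369 [array([ 541. , -107.3]), array([63.8, 59.1]), np.float64(82.6)] 0.0434 0.0035
top 589 [array([ 539.3, -257.9]), array([61.4, 56.9]), np.float64(64.1)] 0.0437 0.0024
top 0 [array([0., 0.]), array([0., 0.]), np.float64(0.0)] nan nanh.py:35: RuntimeWarning: Mean of empty slice.
  P=W[m]; rc=cv2.minAreaRect((P[:,:2]*1000).astype(np.float32)); print(name,m.sum(),[np.round(v,1) for v in rc],P[:,2].mean().round(4),P[:,2].std().round(4))
  ret = ret.dtype.type(ret / rcount)
  ret = _var(a, axis=axis, dtype=dtype, out=out, ddof=ddof,
  arrmean = um.true_divide(arrmean, div, out=arrmean,
  ret = ret.dtype.type(ret / rcount)
```

View pics/p8.png

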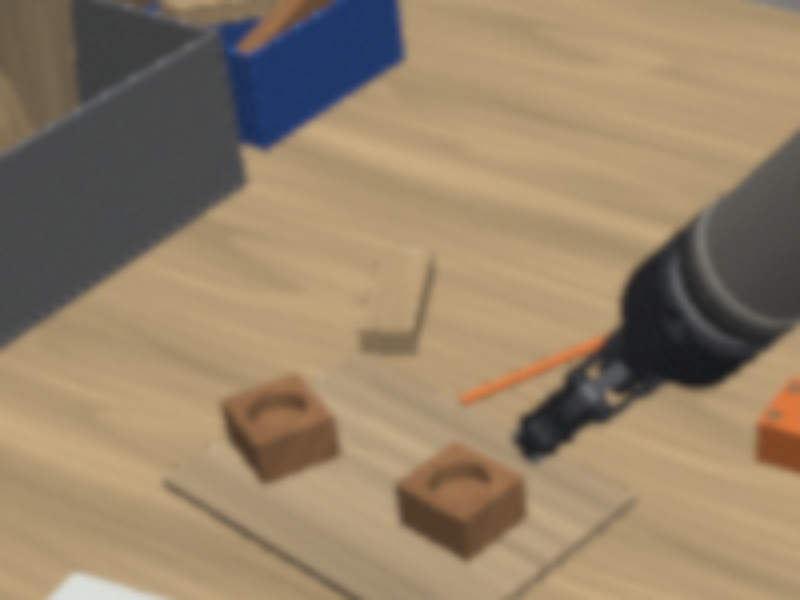

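View pics/p8t.png

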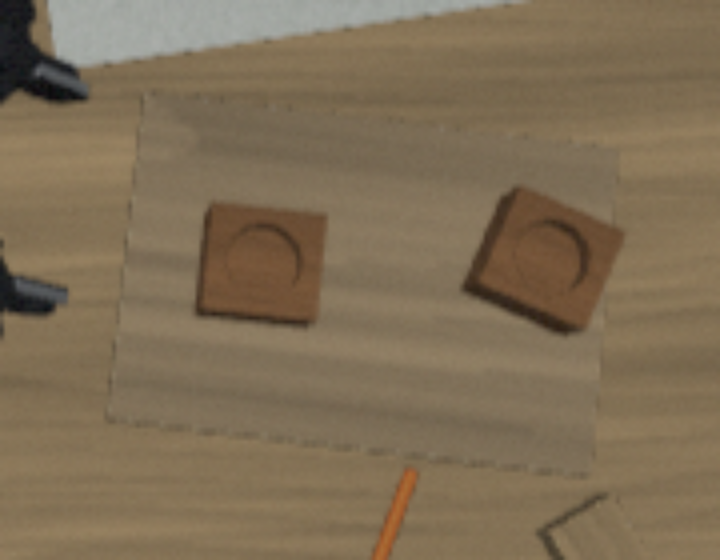

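holder_a is flat with its hollow up, at about (262,263) in the enlarged top view, and holder_c is unmoved. The arm hides holder_b from the top camera, so I move clear and check it.

Emit:
drive_tool(
  motion=[
    [0,0.1,-0.12,0.35,0,0],
    [0,0.15,-0.1,0.7,0,0],
    [0,0.2,-0.08,0.7,0,0],
    [0,0.25,-0.06,0.7,0,0],
    [0,0.25,-0.06,0.7,0,0],
  ],
)

```text
time: 16.58
tcp_pos: [0.5471, -0.0638, 0.4779]
tcp_rot: [0.004, 0.997, -0.074, 0.0]
contact_force: [0.2, 0.4, -0.0]
grip_width: 0.0856
```

```bash
python3 -W ignore -c "
from h import *
stat()
look('top',None,.025,.05,cen=(.457,.251),r=.05)
look('scene',(80,280,150,350),.025,.05,cen=(.457,.251),r=.05,out='pics/p9.png')
look('scene',None,.035,.055)"
```

```text
t 16.57 G [ 0.5471 -0.0649  0.3229] yaw -8.4 tilt -0.4 xz 0.001 w 0.0856 F [ 0.2  0.4 -0. ] q [ 0.32  0.3  -0.32  1.36  0.1   1.5  -0.14]
top 583 [array([456.9, 251.1]), array([56.9, 60.5]), np.float64(27.7)] 0.034 0.0024
scene 430 [array([457. , 251.1]), array([60.8, 60.1]), np.float64(27.8)] 0.0336 0.0034
scene 366 [array([ 540.8, -108.4]), array([66.3, 60.7]), np.float64(81.2)] 0.0436 0.0034
```

View pics/p9.png

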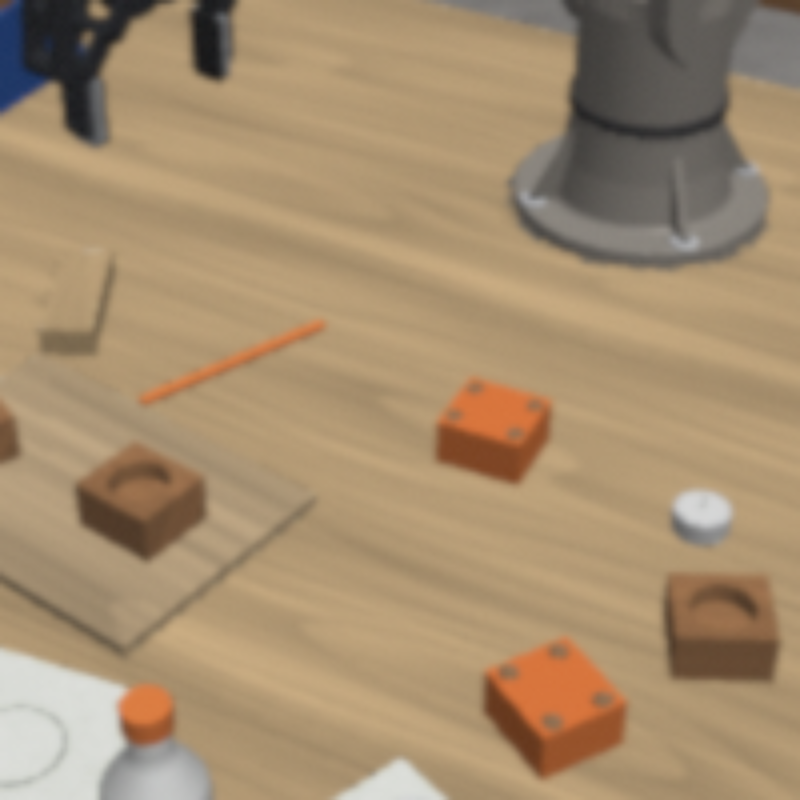

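The last picture shows holder_a on the board, hollow up, at about (140,500). holder_b is where it started at (722,625), and the gripper is clear. I hand in.

```bash
python3 -c "
from station import env
print(env.close_job())"
```

```text
the job is handed in; nothing more can be done
None
```

holder_a now lies flat on the varnishing board, hollow up, in the empty half beside holder_c. I turned it in two gripped quarter turns: off the bench onto its side on the board, then regripped and set down hollow up. It was lowered to contact both times, with about 10 N at most, and was never dropped or pushed over.

**holder_a:** its centre is at about (0.541, -0.108) m, with its top at 0.044 m, the same height as holder_c's. It is about 65 mm from the board's centre and wholly on the board.

**Other holders:** holder_b and holder_c measured within 0.5 mm of where they started, and I saw no change in the orange look-alikes.

**At hand-in:** the clock stood at about 16.7 s and the open gripper was raised clear, touching nothing.

**Checks that failed or disagreed:** one check of holder_b came back empty because the arm hid it from the top camera, and it passed once the arm was out of the way. When placed on its side, the block stood 60 mm tall on its 56 x 34 mm face, not 56 mm as I first assumed; I spotted this before touchdown and allowed for it.

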